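# Slide the feeding board out to the gauge and hold its tail

### The job

Get the feeding board ready for me to clamp: take it by the bar grip on its tail, push it sideways until you feel it seat against the metal guide rail along the stand, then slide it out along the rail, without lifting it off the stand, until its front end is level with the pointer of the gauge. There it would tip over, so finish still holding the tail, with the board level on the stand, against the rail and at the pointer. The food cup rides standing on the board all the way, and the nest, the tape roll and the nail brush are left alone.

Things in the scene. Friction and masses are not known exactly. Their poses are not given: they have to be found in the camera images.
- stand: Low fixed wooden stand, 160 (x) x 200 (y) x 60 mm high, on which the board lies. Origin: centre of its underside, on the worktable. Its +y axis is the direction in which the board is slid out (roughly to the robot's left), +x points away from the robot towards the rail. Its front edge, over which the board hangs, is at y = +100 mm.
- rail: Aluminium guide rail, 18 (x) x 200 (y) x 20 mm high, fixed on the stand's top along its far long edge. Origin: centre of its underside, at x = +71 mm, y = 0, z = 60 mm of the stand; its face towards the board is at x = +62 mm of the stand. It stands 8 mm higher than the board's top. Axes as the stand's.
- plank: Loose plywood feeding board, 90 (x) x 320 (y) x 12 mm, 0.36 to 0.6 kg, on the stand (underside 60 mm above the worktable), at first turned up to 0.06 rad and with its middle 14 to 27 mm short of the rail. Origin: centre of its underside; +y points to its front end. Seated, its origin is at x = +17 mm of the stand. At the pointer it hangs 190 to 225 mm over the edge and tips unless held.
- plank_grip (a point): Centre of the bar grip on the board's tail: a bar 18 mm wide (board's x), 60 mm long (board's y), 40 mm high above the board's top. This point is 120 mm behind the board's centre (y = -120 mm), 22 mm above its top, 94 mm above the worktable. Axes as the board's.
- plank_end (a point): Middle of the upper edge of the board's front end (x = 0, y = +160, z = 12 mm of the board). This end is brought level with the pointer. Axes as the board's.
- pointer (a point): Tip of the gauge's pointer, the mark: a level steel rod 5 mm thick, 88 mm above the worktable (16 above the board's top), pointing to -x from a 140 mm high rod on a round foot fixed on the table. Tip at x = +68 mm of the stand, just clear of the seated board's far edge. Axes as the stand's; the board's end is level with it when both have the same y in the stand's axes.
- cup_mid (a point): Centre, half-way up, of the small clear food cup (42 mm across, 38 mm high) standing loose on the board near its front end, 110 mm ahead of the board's centre.
- cup: The same cup; origin: centre of its underside, z up.
- pane_mid (a point): Point 300 mm up on the middle of a fixed upright glass pane at the robot's right: 6 mm thick, 540 mm long, from (0.16, -0.15) to (0.59, -0.47) in base x, y (m), top edge 455 mm above the worktable. It may stand between the gripper's start and the work: cross above it with the arm drawn in, for a wire shelf hangs 730 mm above the table beyond x = 0.61 m.
- nest_mid (a point): Centre of the brown knitted nest (145 x 133 x 78 mm), a bystander on the table.
- tape_mid (a point): Centre of the tan tape roll (103 x 101 x 25 mm) lying flat, a bystander.
- brush_mid (a point): Centre of the purple nail brush (30 x 86 x 55 mm), a bystander.

How it is judged (in metres and radians):
On the way, in this order (a step that is already met when the one before it is completed fails the run):
1. the board is pushed against the guide rail and lies along it (x of plank_grip in the frame of stand above 0.012 m and angle between the y axis of plank and the y axis of stand, either way round below 0.04 rad and contact force between plank and rail above 1.5 N), for 0.1 s.
2. the board's front end is level with the pointer, with the tail held (x of plank_grip in the frame of stand above 0.012 m and angle between the y axis of plank and the y axis of stand, either way round below 0.04 rad and y of plank_end in the frame of pointer between -0.008 and 0.008 m and contact force between the fingers and plank above 2 N), for 0.2 s.
At the end, for the whole second after the job is handed in: The robot's fingers still hold the board (over 2 N); the board is at rest on the stand, level within 0.05 rad, along the rail within 0.04 rad and its grip within 5 mm of its seated line; its front end is within 8 mm of the pointer along the stand; the cup stands upright near the board's front end (all of step 2 and angle between plank's own z axis and vertical below 0.05 rad and linear speed of plank below 0.01 m/s and contact force between plank and stand above 0.5 N and contact force between plank and cup above 0.1 N and angle between cup's own z axis and vertical below 0.15 rad and x of cup_mid in the frame of plank between -0.035 and 0.035 m and y of cup_mid in the frame of plank above 0.07 m); the arm keeps its last pose, push and grip.
It fails at once if the board tips (angle between plank's own z axis and vertical above 0.12 rad).
It fails at once if the board is lifted off the stand by 15 mm or more (height (world z) of plank above 0.075 m).
It fails at once if the cup falls over or off the board (angle between cup's own z axis and vertical above 0.5 rad or height (world z) of cup_mid below 0.05 m).
It fails at once if a bystander is moved by more than 25 mm (distance of any of nest_mid, tape_mid, brush_mid from where it was at the start of the episode above 0.025 m).
It also fails if it takes over 51 s, if anything falls off the work surface, if the arm or the gripper's body presses on something with over 40 N, if the wrist force passes 120 N, or if a joint passes its speed limit or range.

### The arm

A 6-joint arm with a two-finger parallel gripper is mounted at the origin on a cart in front of the work surface, level with it; the furniture and walls round the work are solid. World frame = base frame: x ahead of the robot, y to its left, z up, the work surface at z = 0. Lengths are in mm, angles in rad, forces in N, time in s.
With the tool pointing down it reaches from about 300 to 875 mm from the base axis. Payload 6.4 kg.
Tool frame: the origin (TCP) lies midway between the tips of the shut fingers; the grasp point (between the pads) lies grasp_offset behind it (grasp_offset is the distance from the TCP to the grasp point, in mm); z points along the fingers, y is the direction in which the jaws open and shut (so a half turn about z gives the same grasp; the last joint's range is limited). The gripper opens to 88 mm and grips with 3 to 60 N. Pads are 18 mm wide; open, the fingers measure 123 mm over their backs; the gripper's body (75 mm by 187 mm) begins 45 mm behind the grasp point.
Start: joints at [-1.307, 0.181, 1.607, -0, 1.354, -0.206], TCP at [260.324, -512.711, 206.814] pointing down, gripper open.
Joint ranges: [-2.99, 2.99], [-0.89, 2.07], [0.3, 2.58], [-1.14, 4.28], [0, 2.63], [-3.12, 3.12]. Speed limits (rad/s): [2.57, 2.57, 3.01, 3.14, 3.14, 3.14].

### API

Orientations are given as a unit quaternion [w, x, y, z].
In Python, from station import sense, capture, get_calibration, sign_off, grasp_offset gives the robot as it stands.
- The arm moves only by the shell command python3 -m pendant 'ROWS' [OPENING]. ROWS is text: rows parted by semicolons, each of 6 numbers parted by spaces: the shift along the tool's x, y, z in m, then the turn, a rotation vector about the tool's x, y, z in rad. In form: x y z rx ry rz; .... A call has 1 to 10 rows; each row is the pose to reach, as a shift and turn from the pose commanded when the call began, along the tool's axes at that moment; what a row does not reach only later rows make up. A row lasts 1/10 s, in which the tool goes at most 50 mm and 8.59 degrees, less where a joint would pass 70% of its speed; a pose out of reach is approached as far as the arm can. A call with a gripper value outside its range is refused whole. OPENING is the opening, from -1 (shut) to 1 (fully open), set as the call begins (- or left out, the last holds). The fingers move at their own pace and stop on an object; the grip force is fixed at half the most. Time passes only in rows, so rows that repeat a pose let the fingers close. It gives the time, the measured TCP pose, the force and the opening at its end, in the units of the state.
- sense(): the state, without advancing time (a new reading comes with each control period).
- capture(name): name is "side" or "top"; returns (picture, depth): 384x512x3 uint8, blue, green, red; 384x512 float32, mm along the optical axis (not along the pixel's ray), 0 where there is no reading.
- get_calibration(name): a dict with "fovy" (degrees; the focal length in pixels is half the picture's height over the tangent of half this angle, whatever the lens; pixels are square), "cx", "cy" (the principal point, pixels), "rvec" (rotation vector, rad) and "tvec" (3), from world to camera coordinates, as OpenCV has them. Camera axes: x right, y down, z forward; pixel columns grow to the right and rows downward; lengths in mm; the calibration is good to about 2 mm. A picture is of the moment at which its call begins. get_calibration takes no time and is no camera call.
- sign_off(): hands the job in, once; it reports no verdict.
The state is a dict: "time_s": time; "qpos": joint angles; "dq": joint speeds; "joint_torque": joint torques, N m; "ee_pos": TCP position; "tcp_rot": TCP orientation; "contact_force": force on the tool from outside, world axes, zero at the start; "moment": the same for the moment, N m; "gripper_width": finger opening in mm.
Only numpy, scipy, OpenCV 4.12 (cv2) and the standard library are available. Lean on these libraries where they do the work, as an engineer would, in place of code of your own. Each camera call takes 0.05 s, during which the arm holds its last target.

## Working session

There is one attempt and no reset: what is moved stays moved. The work goes in short steps, Python scripts to look and compute and a shell command to move; the robot and the scene stay as the last step left them, time stands still between calls to the robot, and variables do not carry over. Pictures are saved under pics/ and viewed, and the job is handed in when it is done.

```bash
ls; mkdir -p pics; python3 - <<'E'
from station import *
import cv2,numpy as np
print(sense()); print(grasp_offset)
for n in("side","top"):
    p,d=capture(n); cv2.imwrite(f"pics/{n}0.png",p); np.save(f"pics/{n}0.npy",d); print(n,get_calibration(n))
E
```

```text
pics
{'time_s': 0.0, 'qpos': array([-1.30728638e+00,  1.81553724e-01,  1.60798613e+00, -1.53040660e-05,
        1.35382267e+00, -2.06303429e-01]), 'dq': array([-0.00136915,  0.00094555,  0.00095896, -0.00129909, -0.0015895 ,
        0.00038078]), 'joint_torque': array([-6.96110346e-04, -4.33877850e+01, -3.41846216e+01,  7.00779562e-02,
        3.88224400e-02, -1.39713802e-04]), 'ee_pos': array([ 260.16526666, -512.11061755,  205.91364275]), 'tcp_rot': array([-8.84362061e-04,  9.72535299e-01,  2.32753754e-01, -3.27767530e-05]), 'contact_force': array([0.54048655, 0.03001244, 0.35225418]), 'moment': array([0.00420349, 0.01368673, 0.0502963 ]), 'gripper_width': 88.24728108965024}
18.700000000000003
side {'fovy': 44.923012569281575, 'cx': 255.41190907703069, 'cy': 196.00825752566922, 'rvec': array([ 1.57728396, -1.41315645,  0.88197354]), 'tvec': array([-41.02882841, 392.48328785, 979.41844176])}
top {'fovy': 49.728931074532404, 'cx': 248.3054671101444, 'cy': 193.33235509938453, 'rvec': array([ 2.19660572, -2.0156797 ,  0.20354877]), 'tvec': array([  -1.91065114,  609.44833421, 1446.25608752])}
```

View pics/side0.png

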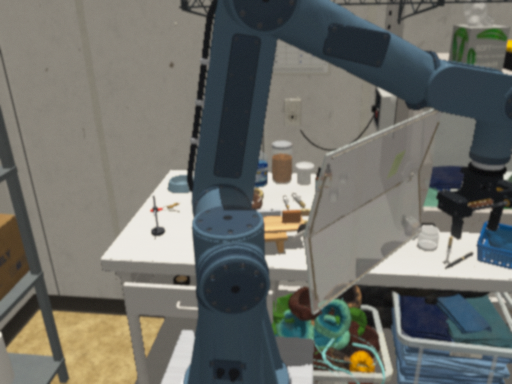

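View pics/top0.png

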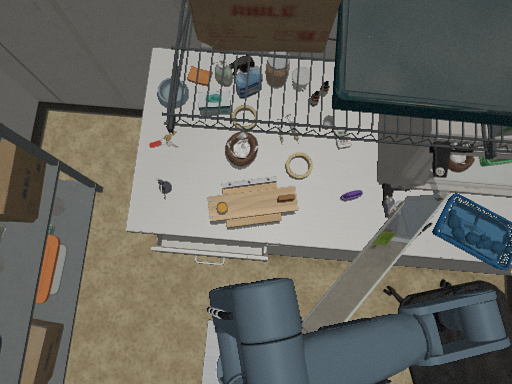

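The top picture shows the stand and board at about (250,205), with the bar grip at (286,198), the cup at (222,208), the rail along (222-275,182) and the gauge at (165,187). The side view is mostly blocked by the arm and the pane. I'll enlarge the area of interest and backproject it.

```bash
cat > h.py <<'E'
from station import *
import cv2,numpy as np
def cam(n):
    c=get_calibration(n); R=cv2.Rodrigues(c["rvec"])[0]; f=192/np.tan(np.radians(c["fovy"]/2)); return c,R,f
def ray(n,u,v):
    c,R,f=cam(n); d=R.T@np.array([(u-c["cx"])/f,(v-c["cy"])/f,1]); o=-R.T@np.asarray(c["tvec"]); return o,d
def atz(n,u,v,z):
    o,d=ray(n,u,v); return o+d*(z-o[2])/d[2]
def bp(n,u,v,d):
    o,r=ray(n,u,v); return o+r*d
def proj(n,P):
    c,R,f=cam(n); p=R@np.asarray(P,float)+c["tvec"]; return c["cx"]+f*p[0]/p[2],c["cy"]+f*p[1]/p[2]
def cloud(n,d):
    c,R,f=cam(n); v,u=np.indices(d.shape); q=np.stack([(u-c["cx"])/f*d,(v-c["cy"])/f*d,d],-1)-np.asarray(c["tvec"]); return q@R
E
python3 - <<'E'
from h import *
p=cv2.imread("pics/top0.png"); c=p[165:240,145:310]; cv2.imwrite("pics/z0.png",cv2.resize(c,None,fx=4.8,fy=4.8,interpolation=cv2.INTER_CUBIC))
d=np.load("pics/top0.npy"); W=cloud("top",d); 
for u,v in [(240,210),(270,198),(286,198),(222,208),(240,184),(250,222),(165,187),(200,220),(300,165),(241,145),(350,195)]: print(u,v,W[v,u].round(1))
E
```

```text
240 210 [541.7  74.5  73.9]
270 198 [594.4 -29.3  74.8]
286 198 [591.  -83.8 115.7]
222 208 [539.2 137.4  99.7]
240 184 [636.1  83.   77.6]
250 222 [ 301.6   18.8 1540. ]
165 187 [613.9 365.9  19. ]
200 220 [503.1 223.2   0.7]
300 165 [ 748.9 -137.2   -1.9]
241 145 [796.8  94.6  37.9]
350 195 [ 633.9 -319.7   57.9]
```

View pics/z0.png

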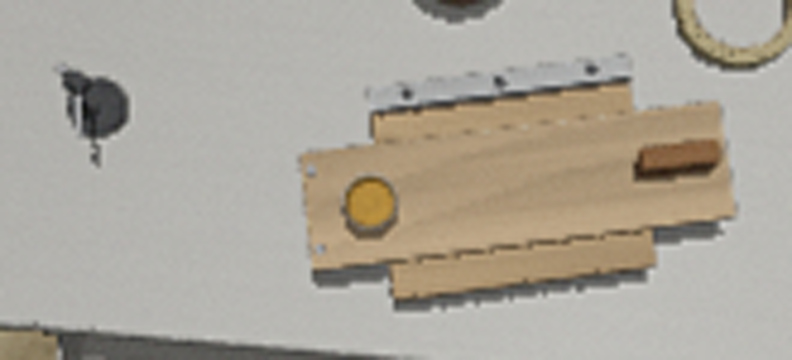

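```bash
python3 - <<'E'
from h import *
p=cv2.imread("pics/top0.png"); c=p[170:205,150:185]
s=cv2.imread("pics/side0.png")[180:250,130:200]
a=cv2.resize(c,(400,400),interpolation=cv2.INTER_NEAREST);b=cv2.resize(s,(400,400),interpolation=cv2.INTER_NEAREST)
cv2.imwrite("pics/z1.png",np.hstack([a,b]))
def z(x,y): return (x+.5)/4.8-.5+145,(y+.5)/4.8-.5+165
P=[atz("top",*z(*q),72) for q in[(300,157),(720,103),(735,215),(313,268)]]
for q in P: print("plank",q.round(1))
fr=(P[0]+P[3])/2; tl=(P[1]+P[2])/2; print("len",np.linalg.norm(fr-tl),np.linalg.norm(P[0]-P[3]),np.linalg.norm(P[1]-P[2]),"yaw",np.arctan2(*(fr-tl)[[0,1]]),"ctr",(fr+tl)/2)
for nm,z_,qs in[("stand",60,[(392,297),(655,263)]),("railnear",80,[(372,112),(634,82)]),("railfar",80,[(366,92),(630,54)]),("pointer",88,[(95,163)]),("foot",5,[(105,107)])]:
    w=[atz("top",*z(*q),z_) for q in qs]; print(nm,[x.round(1) for x in w], np.arctan2(*(w[0]-w[-1])[[0,1]]),np.linalg.norm(w[0]-w[-1]))
d=np.load("pics/top0.npy"); W=cloud("top",d)
m=W[170:205,150:185]; k=(m[...,2]>10)&(m[...,2]<160)
for i,j in np.argwhere(k): print((150+j,170+i),m[i,j].round(0),end=";")
E
```

```text
plank [578.1 197.2  72. ]
plank [ 646.7 -115.    72. ]
plank [ 561.9 -131.6   72. ]
plank [495.2 178.6  72. ]
len 318.5282775199622 84.97337517281109 86.3503388957715 yaw -0.2140175916866057 ctr [570.4679835  32.2968379  72.       ]
stand [array([480.1, 118.8,  60. ]), array([522.5, -75.4,  60. ])] -0.21509366196210122 198.6997403135552
railnear [array([615.5, 145.9,  80. ]), array([655.5, -48.7,  80. ])] -0.20233432806221943 198.66953335780303
railfar [array([630.5, 152. ,  80. ]), array([676.9, -44.1,  80. ])] -0.2323392568904042 201.47980961177925
pointer [array([557.5, 346.9,  88. ])] 0.0 0.0
foot [array([617.7, 363.5,   5. ])] 0.0 0.0
(np.int64(152), np.int64(178)) [646. 422.  10.];(np.int64(157), np.int64(178)) [620. 371. 135.];(np.int64(158), np.int64(178)) [620. 367. 137.];(np.int64(157), np.int64(179)) [616. 370. 137.];(np.int64(158), np.int64(179)) [614. 365. 144.];(np.int64(159), np.int64(179)) [618. 365. 130.];(np.int64(158), np.int64(180)) [614. 368. 130.];(np.int64(159), np.int64(180)) [614. 364. 131.];(np.int64(160), np.int64(180)) [618. 365. 115.];(np.int64(161), np.i
[... 5760 characters left out ...]
nt64(191)) [601. 358.  12.];(np.int64(168), np.int64(191)) [601. 354.  13.];(np.int64(169), np.int64(191)) [601. 351.  11.];(np.int64(161), np.int64(192)) [580. 362.  89.];(np.int64(162), np.int64(192)) [581. 359.  88.];(np.int64(163), np.int64(192)) [596. 373.  11.];(np.int64(164), np.int64(192)) [595. 368.  15.];(np.int64(165), np.int64(192)) [596. 365.  11.];(np.int64(166), np.int64(192)) [596. 361.  15.];(np.int64(167), np.int64(192)) [597. 357.  12.];(np.int64(161), np.int64(193)) [576. 361.  91.];(np.int64(162), np.int64(193)) [576. 357.  93.];(np.int64(164), np.int64(193)) [592. 369.  11.];(np.int64(169), np.int64(197)) [579. 348.  10.];(np.int64(165), np.int64(199)) [570. 362.  10.];
```

View pics/z1.png

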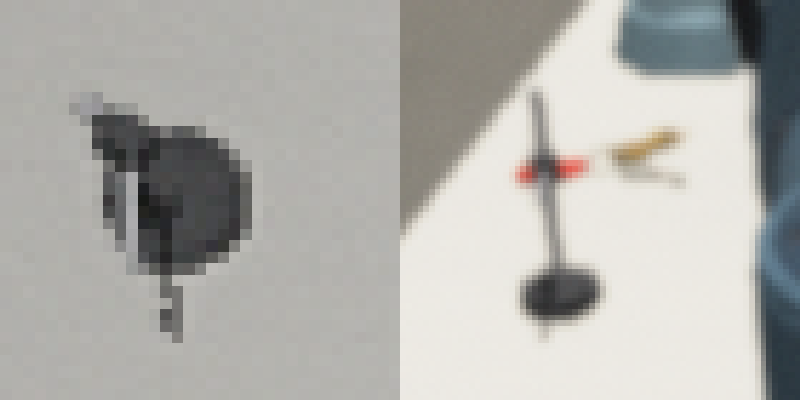

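The stand is yawed by about +0.215 rad with its centre near (577,37). The pointer rod ends near pixel (161.7,193.5). I'll check these with a projected-model fit, then plan the crossing.

```bash
cat >> h.py <<'E'
from scipy.spatial.transform import Rotation as Ro
def toolR(q): return Ro.from_quat([q[1],q[2],q[3],q[0]])
def rows(wps,s=None):
    """wps: (pos mm, yaw of tool y axis pointing toward board +x, tool down)"""
    s=s or sense(); R0=toolR(s["tcp_rot"]); p0=s["ee_pos"]
    for p,yaw in wps:
        ey=np.array([np.cos(yaw),np.sin(yaw),0]); ez=np.array([0,0,-1.]); ex=np.cross(ey,ez)
        R=Ro.from_matrix(np.stack([ex,ey,ez],1)); r=(R0.inv()*R).as_rotvec(); t=R0.inv().apply(np.array(p)-p0)/1000
        print(*t.round(3),*r.round(3),end="; ")
    print()
E
python3 - <<'E'
from h import *
from scipy.optimize import least_squares
def fr(x,y,a): 
    R=np.array([[np.cos(a),-np.sin(a),0],[np.sin(a),np.cos(a),0],[0,0,1]]); return lambda P:R@np.array(P,float)+[x,y,0]
z=lambda x,y:((x+.5)/4.8-.5+145,(y+.5)/4.8-.5+165)
st=[((-80,100,60),(392,297)),((-80,-100,60),(655,263)),((62,100,80),(372,112)),((62,-100,80),(634,82)),((80,100,80),(366,92)),((80,-100,80),(630,54))]
pl=[((45,160,72),(300,157)),((45,-160,72),(720,103)),((-45,-160,72),(735,215)),((-45,160,72),(313,268))]
def fit(m,x0):
    f=lambda v:np.concatenate([np.subtract(proj("top",fr(*v)(P)),z(*q)) for P,q in m]); r=least_squares(f,x0); print(r.x, np.abs(r.fun).max()); return r.x
S=fit(st,[577,37,.215]); B=fit(pl,[570,32,.215])
inv=lambda P:fr(0,0,-S[2])(np.array(P)-[S[0],S[1],0])
print("board in stand",inv([B[0],B[1],60]),B[2]-S[2])
print("pointer",inv(atz("top",161.7,193.5,90)),atz("top",161.7,193.5,90))
print("grip",fr(*B)([0,-120,94]), "bar top seen",atz("top",*z(680,154),112))
s=sense(); print(s["ee_pos"])
w=[]
for r,ang in [(520,-63),(470,-60),(450,-54),(450,-48),(450,-42),(450,-36),(450,-30),(450,-24),(450,-18),(450,-12)]:
    a=np.radians(ang); w.append(((r*np.cos(a),r*np.sin(a),540),-1.101+(a+1.10)*1.315/.9))
rows(w,dict(tcp_rot=s["tcp_rot"],ee_pos=np.array([260,-512,536.])))
E
python3 -m pendant '0 0 -0.05 0 0 0; 0 0 -0.1 0 0 0; 0 0 -0.15 0 0 0; 0 0 -0.2 0 0 0; 0 0 -0.25 0 0 0; 0 0 -0.3 0 0 0; 0 0 -0.33 0 0 0; 0 0 -0.33 0 0 0'
```

```text
[5.76685700e+02 3.70857778e+01 2.12445360e-01] 0.8763037579972206
[5.70535847e+02 3.23077353e+01 2.13487204e-01] 0.7030985382689892
board in stand [-7.01904753 -3.37392164 60.        ] 0.0010418441379715093
pointer [ 65.76795681 314.51950395  90.        ] [574.65835251 358.40156072  90.        ]
grip [595.96015374 -84.96802797  94.        ] bar top seen [596.56095148 -84.64678924 112.        ]
[ 260.16284752 -512.17569134  206.00144356]
0.001 -0.054 -0.004 -0.002 -0.0 -0.001; 0.025 -0.105 -0.004 -0.002 -0.0 -0.077; 0.071 -0.13 -0.004 -0.002 -0.0 -0.23; 0.117 -0.14 -0.004 -0.001 -0.001 -0.383; 0.162 -0.154 -0.004 -0.001 -0.001 -0.536; 0.205 -0.174 -0.004 -0.001 -0.001 -0.689; 0.246 -0.197 -0.004 -0.001 -0.001 -0.842; 0.284 -0.225 -0.004 -0.001 -0.001 -0.995; 0.319 -0.257 -0.004 -0.001 -0.001 -1.148; 0.35 -0.292 -0.003 -0.001 -0.001 -1.301; 
time_s: 0.9
ee_pos: [260.5, -513.3, 542.1]
tcp_rot: [0.004, 0.973, 0.233, 0.0]
contact_force: [0.0, -0.9, -0.6]
gripper_width: 88.3
```

```bash
python3 -m pendant '0 -0.05 0 0 0 0; 0.025 -0.1 0 0 0 -0.07; 0.07 -0.13 0 0 0 -0.2; 0.115 -0.14 0 0 0 -0.34; 0.16 -0.155 0 0 0 -0.48; 0.205 -0.175 0 0 0 -0.62; 0.245 -0.2 0 0 0 -0.76; 0.285 -0.225 0 0 0 -0.9; 0.32 -0.26 0 0 0 -1.04; 0.35 -0.29 0 0 0 -1.18'
python3 - <<'E'
from h import *
s=sense(); print(s["ee_pos"],s["tcp_rot"],s["qpos"])
w=[((450,-90,480),.2135),((460,-90,430),.2135),((470,-90,380),.2135),((490,-90,330),.2135),((510,-88,290),.2135),((540,-87,260),.2135),((570,-86,230),.2135),((596,-85,200),.2135),((596,-85,170),.2135)]
rows(w)
E
```

```text
time_s: 1.9
ee_pos: [441.4, -93.3, 534.9]
tcp_rot: [-0.001, 0.676, 0.737, -0.0]
contact_force: [0.2, 0.0, 1.0]
gripper_width: 88.1
[441.43156064 -93.28253406 534.93894294] [-1.39910543e-03  6.76204864e-01  7.36712264e-01 -2.53800910e-04] [-4.72611532e-01 -1.56012931e-01  1.30619492e+00  2.82035536e-04
  1.99424288e+00 -5.58092608e-01]
0.002 0.009 0.055 -0.002 -0.002 -0.128; 0.002 0.019 0.105 -0.002 -0.002 -0.128; 0.001 0.029 0.155 -0.002 -0.002 -0.128; -0.001 0.049 0.205 -0.002 -0.002 -0.128; -0.001 0.069 0.245 -0.002 -0.002 -0.128; -0.003 0.099 0.275 -0.002 -0.002 -0.128; -0.004 0.129 0.305 -0.002 -0.002 -0.128; -0.006 0.155 0.335 -0.002 -0.002 -0.128; -0.006 0.156 0.365 -0.002 -0.002 -0.128;
```

```bash
python3 -m pendant '0 0.01 0.05 0 0 -0.128; 0 0.02 0.1 0 0 -0.128; 0 0.03 0.15 0 0 -0.128; 0 0.05 0.195 0 0 -0.128; 0 0.07 0.235 0 0 -0.128; -0.002 0.1 0.265 0 0 -0.128; -0.004 0.13 0.3 0 0 -0.128; -0.005 0.155 0.335 0 0 -0.128; -0.005 0.155 0.365 0 0 -0.128; -0.005 0.155 0.365 0 0 -0.128'
python3 - <<'E'
from h import *
s=sense(); print(s["ee_pos"],s["tcp_rot"])
p,d=capture("top"); cv2.imwrite("pics/t1.png",p); q,_=capture("side"); 
cv2.imwrite("pics/t1z.png",np.hstack([cv2.resize(p[150:250,180:320],(560,400)),cv2.resize(q[150:290,200:284],(240,400))]))
rows([((596,-85,75.3),.2135),((596,-85,76),.2135)])
E
```

```text
time_s: 2.9
ee_pos: [591.7, -86.7, 164.5]
tcp_rot: [-0.006, 0.63, 0.776, -0.002]
contact_force: [-0.8, -0.3, -0.7]
gripper_width: 87.9
[591.69134784 -86.70960638 164.52411353] [-0.00603695  0.63012868  0.77646428 -0.00215071]
0.003 0.002 0.096 -0.003 -0.002 -0.006; 0.003 0.002 0.095 -0.003 -0.002 -0.006;
```

View pics/t1z.png

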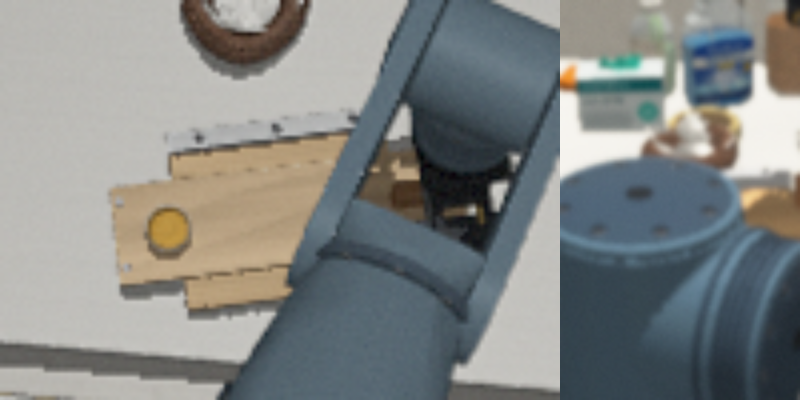

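The board's front, the cup and the rail are still visible with the arm in place, and the gripper is over the bar. Next I lower it.

```bash
python3 -m pendant '0 0 0.02 0 0 0; 0 0 0.04 0 0 0; 0 0 0.05 0 0 0; 0 0 0.05 0 0 0; 0 0 0.05 0 0 0; 0 0 0.05 0 0 0'
python3 - <<'E'
from h import *
s=sense(); print(s["ee_pos"],s["tcp_rot"],s["contact_force"],s["moment"])
rows([((596,-85,76.5),.2135)])
E
```

```text
time_s: 3.6
ee_pos: [597.0, -88.8, 123.6]
tcp_rot: [0.001, 0.63, 0.776, 0.0]
contact_force: [0.6, 0.1, 0.2]
gripper_width: 88.0
[596.99327969 -88.80584797 123.58616128] [1.26609976e-03 6.30271138e-01 7.76373940e-01 4.41276731e-04] [0.63699914 0.05992136 0.17027784] [ 0.0321889  -0.02616607  0.0390772 ]
0.004 -0.0 0.047 0.002 0.001 -0.007;
```

```bash
python3 -m pendant '0.002 0 0.02 0 0 0; 0.004 0 0.035 0 0 0; 0.004 0 0.043 0 0 0; 0.004 0 0.046 0 0 0; 0.004 0 0.046 0 0 0; 0.004 0 0.046 0 0 0'
python3 -m pendant '0 0 0 0 0 0; 0 0 0 0 0 0; 0 0 0 0 0 0; 0 0 0 0 0 0; 0 0 0 0 0 0; 0 0 0 0 0 0; 0 0 0 0 0 0; 0 0 0 0 0 0' -1
python3 - <<'E'
from h import *
s=sense(); print(s["ee_pos"],s["tcp_rot"],s["contact_force"],s["moment"])
p,d=capture("top"); cv2.imwrite("pics/t2z.png",cv2.resize(p[150:250,150:320],(800,470)))
E
```

```text
time_s: 4.2
ee_pos: [595.7, -84.7, 76.4]
tcp_rot: [0.0, 0.63, 0.776, 0.0]
contact_force: [0.6, -0.1, 0.3]
gripper_width: 88.1
time_s: 5.0
ee_pos: [595.2, -84.5, 75.8]
tcp_rot: [-0.0, 0.63, 0.776, -0.0]
contact_force: [0.1, -0.9, -0.5]
gripper_width: 26.6
[595.19327219 -84.51326331  75.79295629] [-2.38658049e-05  6.30268509e-01  7.76377231e-01 -1.77228507e-05] [ 0.08342567 -0.88885709 -0.52419642] [-0.05820186 -0.08669391 -0.04063593]
```

View pics/t2z.png

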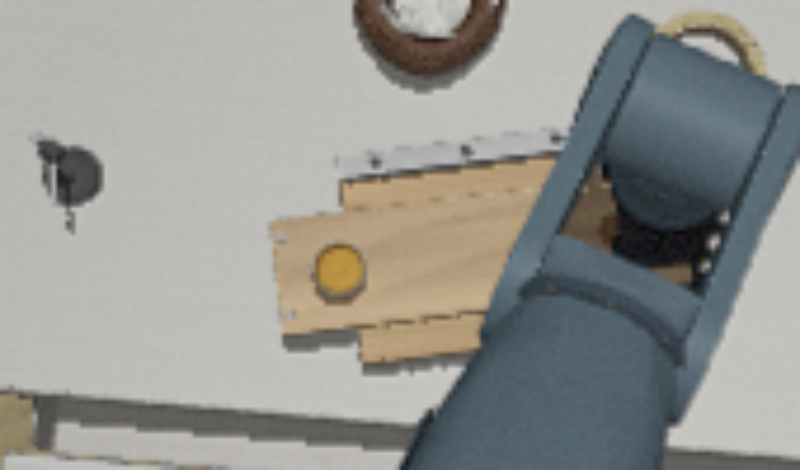

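Still closing (26.6 mm); let the fingers finish.

```bash
python3 -m pendant '0 0 0 0 0 0; 0 0 0 0 0 0; 0 0 0 0 0 0; 0 0 0 0 0 0; 0 0 0 0 0 0'
python3 -c "
from h import *
s=sense(); print(s['ee_pos'],s['tcp_rot'],s['contact_force'],s['moment'])"
```

```text
time_s: 5.55
ee_pos: [595.3, -84.5, 75.8]
tcp_rot: [0.0, 0.63, 0.776, 0.0]
contact_force: [1.2, 0.6, -0.8]
gripper_width: 17.2
[595.28701947 -84.54554924  75.84101206] [8.15260324e-05 6.30269801e-01 7.76376178e-01 3.02040529e-05] [ 1.17914363  0.59382343 -0.83882931] [-0.07105988 -0.26298155 -0.0110498 ]
```

```bash
python3 -m pendant '0 0.001 0 0 0 0; 0 0.003 0 0 0 0; 0 0.005 0 0 0 0; 0 0.007 0 0 0 0; 0 0.009 0 0 0 0; 0 0.011 0 0 0 0; 0 0.013 0 0 0 0; 0 0.015 0 0 0 0; 0 0.016 0 0 0 0; 0 0.016 0 0 0 0'
python3 -c "
from h import *
s=sense(); R=toolR(s['tcp_rot']).inv(); print(s['ee_pos'],R.apply(s['contact_force']),R.apply(s['moment']))"
```

```text
time_s: 6.55
ee_pos: [611.2, -81.1, 75.8]
tcp_rot: [0.0, 0.63, 0.776, 0.0]
contact_force: [-2.0, -0.5, 2.8]
gripper_width: 17.3
[611.18970809 -81.1193321   75.8292154 ] [-0.10103828 -2.03641293 -2.83555302] [ 0.26633856  0.01499377 -0.26413031]
```

```bash
python3 -m pendant '0 0.001 0 0 0 0; 0 0.002 0 0 0 0; 0 0.003 0 0 0 0; 0 0.004 0 0 0 0; 0 0.004 0 0 0 0'
python3 -c "
from h import *
s=sense(); R=toolR(s['tcp_rot']).inv(); print(s['ee_pos'],R.apply(s['contact_force']),R.apply(s['moment']))"
```

```text
time_s: 7.05
ee_pos: [615.1, -80.3, 75.8]
tcp_rot: [0.0, 0.63, 0.776, 0.0]
contact_force: [-2.0, -0.2, 2.1]
gripper_width: 17.0
[615.10387794 -80.3330483   75.82641986] [ 0.18408248 -2.01878943 -2.10247784] [ 0.25286447 -0.06103229 -0.30755639]
```

```bash
python3 -m pendant '0 0.001 0 0 0 0; 0 0.002 0 0 0 0; 0 0.002 0 0 0 0'
python3 -c "
from h import *
s=sense(); R=toolR(s['tcp_rot']).inv(); print(s['ee_pos'],R.apply(s['contact_force']),R.apply(s['moment']))"
python3 -m pendant '0 0.001 0 0 0 0; 0 0.001 0 0 0 0'
python3 -c "
from h import *
s=sense(); R=toolR(s['tcp_rot']).inv(); print(s['ee_pos'],R.apply(s['contact_force']),R.apply(s['moment']))"
python3 -m pendant '0 0.001 0 0 0 0; 0 0.001 0 0 0 0'
python3 -c "
from h import *
s=sense(); R=toolR(s['tcp_rot']).inv(); print(s['ee_pos'],R.apply(s['contact_force']),R.apply(s['moment']))"
```

```text
time_s: 7.35
ee_pos: [617.1, -79.9, 75.8]
tcp_rot: [0.0, 0.63, 0.776, 0.0]
contact_force: [-2.6, -0.5, 2.1]
gripper_width: 17.1
[617.05045891 -79.94194081  75.84099709] [-0.00849678 -2.61895435 -2.14394692] [ 0.32282091 -0.08285353 -0.33297265]
time_s: 7.55
ee_pos: [617.8, -79.8, 75.9]
tcp_rot: [0.0, 0.63, 0.776, 0.0]
contact_force: [-3.4, -0.4, 2.7]
gripper_width: 17.4
[617.81698621 -79.78338624  75.85373563] [ 0.27380996 -3.44494472 -2.69501142] [ 0.40300478 -0.04570491 -0.32435562]
time_s: 7.75
ee_pos: [619.0, -79.5, 75.8]
tcp_rot: [0.0, 0.63, 0.776, 0.0]
contact_force: [-2.4, -1.1, 3.2]
gripper_width: 17.5
[619.00574066 -79.50385113  75.84866842] [-0.59899186 -2.54468362 -3.21445537] [ 0.33439703 -0.03257055 -0.25909892]
```

```bash
for i in 1; do python3 -m pendant '0 0.001 0 0 0 0; 0 0.001 0 0 0 0'; done
python3 -c "
from h import *
s=sense(); R=toolR(s['tcp_rot']).inv(); print(s['ee_pos'],R.apply(s['contact_force']),R.apply(s['moment']))"
python3 -m pendant '0 0.001 0 0 0 0; 0 0.001 0 0 0 0'
python3 -c "
from h import *
s=sense(); R=toolR(s['tcp_rot']).inv(); print(s['ee_pos'],R.apply(s['contact_force']),R.apply(s['moment']))
p,d=capture('top'); cv2.imwrite('pics/t3z.png',cv2.resize(p[165:235,185:265],(800,700))[:600])"
```

```text
time_s: 7.95
ee_pos: [619.8, -79.4, 75.8]
tcp_rot: [0.0, 0.63, 0.776, 0.0]
contact_force: [-3.7, -1.6, 3.0]
gripper_width: 17.5
[619.76745768 -79.40175358  75.83157058] [-0.82860443 -3.93059189 -2.95140322] [ 0.41406894 -0.05893425 -0.28642633]
time_s: 8.15
ee_pos: [621.0, -79.1, 75.8]
tcp_rot: [0.0, 0.63, 0.776, 0.0]
contact_force: [-1.6, -0.5, 1.8]
gripper_width: 17.4
[620.98431451 -79.11171561  75.8368823 ] [-0.18108744 -1.69994205 -1.80624992] [ 0.34247069 -0.05687679 -0.2879551 ]
```

View pics/t3z.png

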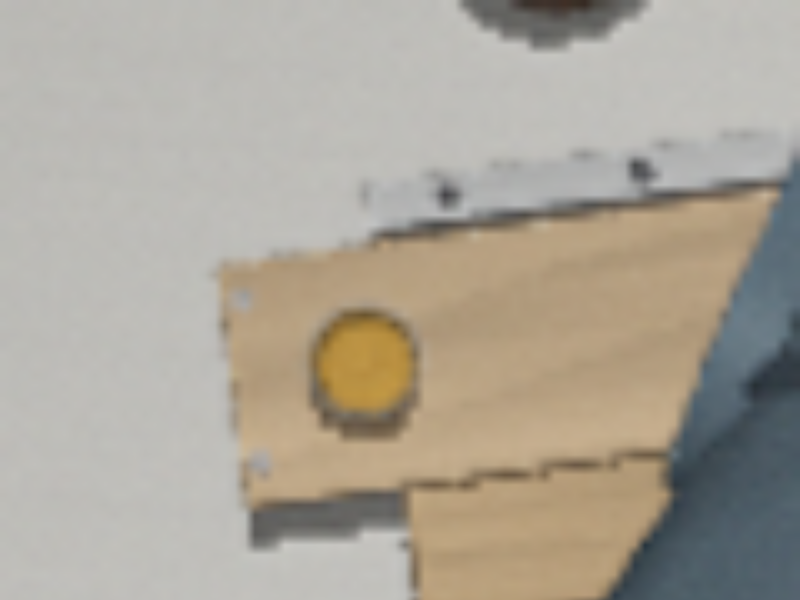

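The board's far edge is very close to the rail face: only a dark line is left, from (370,235) to (780,185). I keep pushing 1 mm at a time.

```bash
python3 -m pendant '0 0.001 0 0 0 0; 0 0.001 0 0 0 0'
python3 -c "
from h import *
s=sense(); R=toolR(s['tcp_rot']).inv(); print(s['ee_pos'],R.apply(s['contact_force']),R.apply(s['moment']))"
python3 -m pendant '0 0.001 0 0 0 0; 0 0.001 0 0 0 0'
python3 -c "
from h import *
s=sense(); R=toolR(s['tcp_rot']).inv(); print(s['ee_pos'],R.apply(s['contact_force']),R.apply(s['moment']))"
```

```text
time_s: 8.4
ee_pos: [621.7, -79.0, 75.8]
tcp_rot: [-0.0, 0.63, 0.776, -0.0]
contact_force: [-3.6, -0.7, 3.2]
gripper_width: 17.1
[621.65780471 -78.95067425  75.82332444] [ 0.04661529 -3.64260452 -3.16170472] [ 0.49109568 -0.03693811 -0.31148102]
time_s: 8.6
ee_pos: [622.1, -78.8, 75.8]
tcp_rot: [-0.001, 0.63, 0.776, -0.0]
contact_force: [-6.1, -2.4, 5.5]
gripper_width: 16.9
[622.07511716 -78.84900479  75.79542381] [-1.12588008 -6.44394133 -5.48329145] [ 0.87928484 -0.03789762 -0.36035916]
```

```bash
python3 -m pendant '0 0.0005 0 0 0 0; 0 0.001 0 0 0 0; 0 0.001 0 0 0 0'
python3 -c "
from h import *
s=sense(); R=toolR(s['tcp_rot']).inv(); print(s['ee_pos'],R.apply(s['contact_force']),R.apply(s['moment']),toolR(s['tcp_rot']).as_rotvec())
p,d=capture('top'); cv2.imwrite('pics/t4.png',p); cv2.imwrite('pics/t4z.png',cv2.resize(p[165:225,185:265],(800,600)))"
```

```text
time_s: 8.9
ee_pos: [622.1, -78.9, 75.8]
tcp_rot: [-0.001, 0.63, 0.776, -0.001]
contact_force: [-8.5, -2.2, 8.0]
gripper_width: 17.1
[622.13504946 -78.8958685   75.84403094] [-0.38326149 -8.83217844 -7.9437281 ] [ 1.5147576  -0.0416057  -0.32197188] [-1.97833821 -2.43732045  0.00375279]
```

View pics/t4z.png

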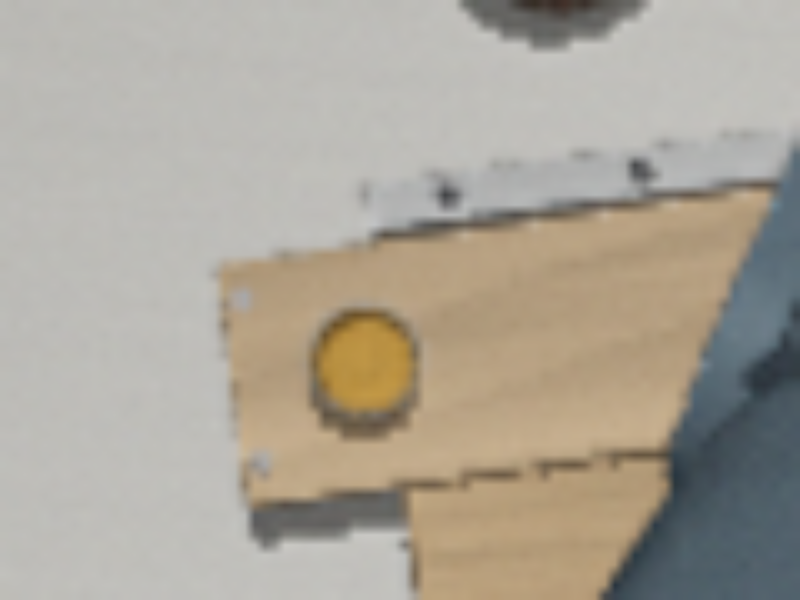

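It's seated: position stopped, side force 8.8 N. Now I slide along tool +x, watching the rail force.

```bash
python3 -m pendant '0.001 0 0 0 0 0; 0.003 0 0 0 0 0; 0.006 0 0 0 0 0; 0.01 0 0 0 0 0; 0.014 0 0 0 0 0; 0.018 0 0 0 0 0; 0.022 0 0 0 0 0; 0.026 0 0 0 0 0; 0.029 0 0 0 0 0; 0.03 0 0 0 0 0'
python3 -c "
from h import *
s=sense(); R=toolR(s['tcp_rot']).inv(); print(s['ee_pos'],R.apply(s['contact_force']),R.apply(s['moment']),toolR(s['tcp_rot']).as_rotvec())"
```

```text
time_s: 9.95
ee_pos: [616.3, -52.9, 76.1]
tcp_rot: [0.001, 0.63, 0.776, -0.003]
contact_force: [-9.4, -14.8, 5.4]
gripper_width: 17.3
[616.28019119 -52.92542696  76.0950894 ] [-12.61330915 -12.28027003  -5.31762121] [ 1.98875338 -2.02448892 -0.16506864] [ 1.97974926  2.43729861 -0.00921753]
```

```bash
python3 -m pendant '0.002 -0.0005 0 0 0 0; 0.005 -0.001 0 0 0 0; 0.009 -0.001 0 0 0 0; 0.013 -0.001 0 0 0 0; 0.017 -0.001 0 0 0 0; 0.021 -0.001 0 0 0 0; 0.025 -0.001 0 0 0 0; 0.029 -0.001 0 0 0 0; 0.033 -0.001 0 0 0 0; 0.035 -0.001 0 0 0 0'
python3 -c "
from h import *
s=sense(); R=toolR(s['tcp_rot']).inv(); print(s['ee_pos'],R.apply(s['contact_force']),R.apply(s['moment']),toolR(s['tcp_rot']).as_rotvec())
p,d=capture('top'); cv2.imwrite('pics/t5.png',p); cv2.imwrite('pics/t5z.png',cv2.resize(p[165:225,155:235],(800,600)))"
```

```text
time_s: 10.95
ee_pos: [608.3, -18.2, 75.9]
tcp_rot: [0.001, 0.63, 0.776, -0.002]
contact_force: [-7.8, -12.8, 5.5]
gripper_width: 17.4
[608.31938546 -18.16489676  75.89524018] [-10.91901564 -10.22113941  -5.46034147] [ 1.67088384 -1.79745306 -0.28562059] [ 1.97990157  2.43763323 -0.00773232]
```

View pics/t5z.png

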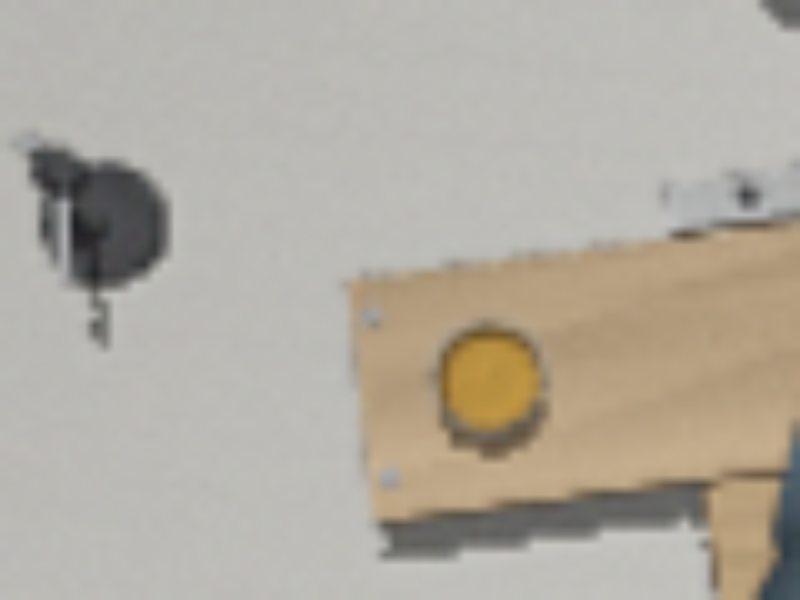

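The board moves along the rail with the cup standing. Its end is about 28 px (~95 mm) short of the pointer.

```bash
python3 -m pendant '0.002 -0.0005 0 0 0 0; 0.006 -0.001 0 0 0 0; 0.01 -0.0015 0 0 0 0; 0.015 -0.0015 0 0 0 0; 0.02 -0.0015 0 0 0 0; 0.025 -0.0015 0 0 0 0; 0.03 -0.0015 0 0 0 0; 0.034 -0.0015 0 0 0 0; 0.038 -0.0015 0 0 0 0; 0.04 -0.0015 0 0 0 0'
python3 -c "
from h import *
s=sense(); R=toolR(s['tcp_rot']).inv(); print(s['ee_pos'],R.apply(s['contact_force']),R.apply(s['moment']),toolR(s['tcp_rot']).as_rotvec())"
```

```text
time_s: 12.0
ee_pos: [599.3, 21.9, 75.9]
tcp_rot: [0.001, 0.63, 0.776, -0.001]
contact_force: [-4.9, -9.5, 3.4]
gripper_width: 17.2
[599.32751372  21.94691244  75.87966783] [-8.27843032 -6.7242914  -3.35223782] [ 1.0478888  -1.34454428 -0.21811839] [ 1.97947976  2.43781247 -0.00417304]
```

```bash
python3 -m pendant '0.002 0 0 0 0 0; 0.006 0 0.0005 0 0 0; 0.01 0 0.0005 0 0 0; 0.014 0 0.0005 0 0 0; 0.018 -0.0005 0.001 0 0 0; 0.022 -0.0005 0.001 0 0 0; 0.026 -0.0005 0.001 0 0 0; 0.03 -0.0005 0.001 0 0 0; 0.034 -0.0005 0.001 0 0 0; 0.036 -0.0005 0.001 0 0 0'
python3 -c "
from h import *
s=sense(); R=toolR(s['tcp_rot']).inv(); print(s['ee_pos'],R.apply(s['contact_force']),R.apply(s['moment']),toolR(s['tcp_rot']).as_rotvec())
p,d=capture('top'); cv2.imwrite('pics/t6.png',p); cv2.imwrite('pics/t6z.png',cv2.resize(p[165:225,145:225],(800,600)))"
```

```text
time_s: 13.0
ee_pos: [591.9, 55.7, 75.8]
tcp_rot: [0.002, 0.63, 0.776, -0.002]
contact_force: [-7.1, -13.5, 10.3]
gripper_width: 17.6
[591.85551783  55.68330837  75.84604954] [-11.85446978  -9.69194545 -10.24639392] [ 1.54860772 -2.02331186 -0.21801583] [ 1.9784261   2.43627931 -0.00617742]
```

View pics/t6z.png

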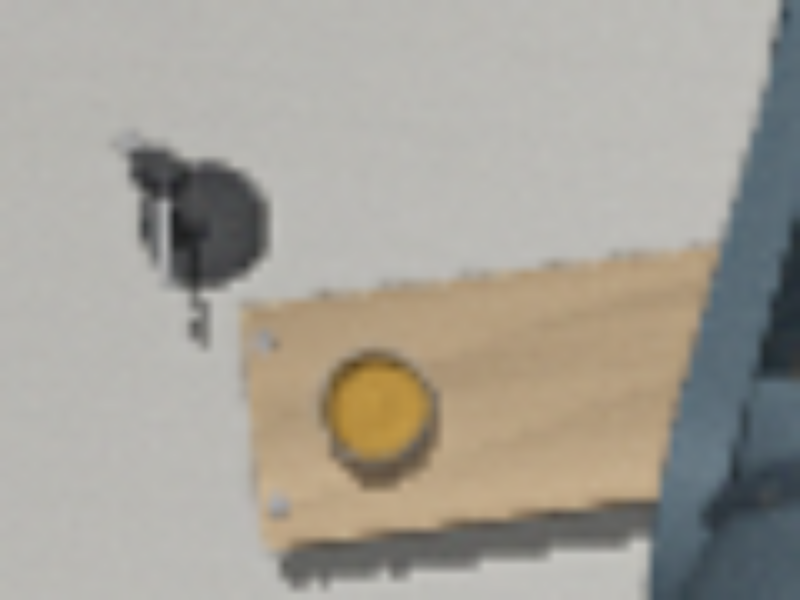

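```bash
python3 - <<'E'
from h import *
S=[576.7,37.1,.2124]; c,s=np.cos(S[2]),np.sin(S[2])
inv=lambda P:np.array([c*(P[0]-S[0])+s*(P[1]-S[1]),-s*(P[0]-S[0])+c*(P[1]-S[1])]).round(1)
z=lambda x,y:((x+.5)/10-.5+145,(y+.5)/10-.5+165)
for q in[(242,308),(267,550)]: print("corner",inv(atz("top",*z(*q),72)))
for q in[(166,205),(166,245),(166,283)]: print("ptr",inv(atz("top",*z(*q),90)))
g0=inv([622.1,-78.9]);g=inv([591.9,55.7]);print("tcp",g0,g)
p=cv2.imread("pics/t6.png")
cv2.imwrite("pics/t6y.png",cv2.resize(p[178:202,150:174],(600,600),interpolation=cv2.INTER_NEAREST))
sd,_=capture("side"); cv2.imwrite("pics/s6.png",cv2.resize(sd[170:260,120:240],(800,600)))
E
```

```text
corner [ 59.9 293.2]
corner [-29.2 292. ]
ptr [ 96.9 313.9]
ptr [ 82.2 315.1]
ptr [ 68.4 316.3]
tcp [  19.9 -123. ] [18.8 15. ]
```

View pics/t6y.png

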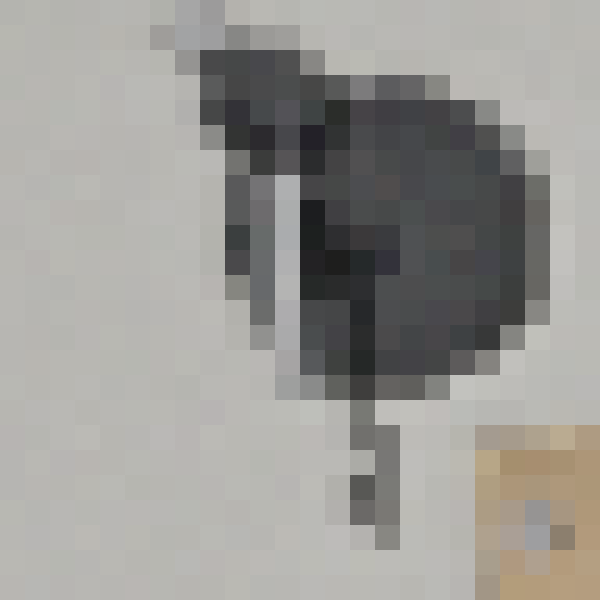

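View pics/s6.png

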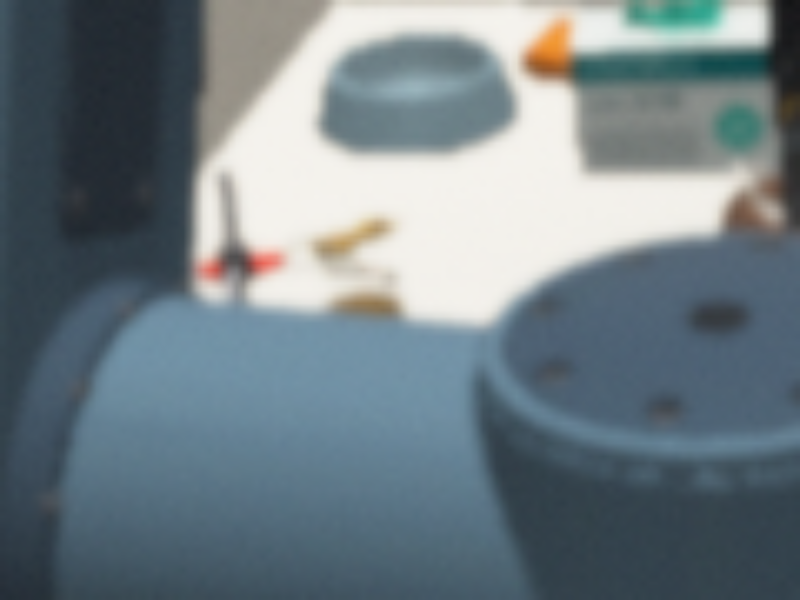

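Pointer is at stand y ≈ 315.5, board end ≈ 293. The rest is about 22 mm; I'll move 19 and look again.

```bash
python3 -m pendant '0.002 0 0 0 0 0; 0.005 0 0 0 0 0; 0.008 -0.0005 0 0 0 0; 0.011 -0.0005 0 0 0 0; 0.014 -0.0005 0 0 0 0; 0.016 -0.0005 0 0 0 0; 0.018 -0.0005 0 0 0 0; 0.019 -0.0005 0 0 0 0; 0.019 -0.0005 0 0 0 0; 0.019 -0.0005 0 0 0 0'
python3 -c "
from h import *
s=sense(); R=toolR(s['tcp_rot']).inv(); print(s['ee_pos'],R.apply(s['contact_force']),R.apply(s['moment']),toolR(s['tcp_rot']).as_rotvec())
p,d=capture('top'); cv2.imwrite('pics/t7.png',p); cv2.imwrite('pics/t7z.png',cv2.resize(p[170:225,145:205],(660,600),interpolation=cv2.INTER_NEAREST))
W=cloud('top',d)
for u,v in [(165,200),(200,195),(192,212),(179,200)]: print(W[v-1:v+2,u-1:u+2].reshape(-1,3).mean(0).round(1))"
```

```text
time_s: 14.1
ee_pos: [587.9, 73.6, 76.5]
tcp_rot: [0.002, 0.63, 0.776, -0.002]
contact_force: [-8.4, -14.7, 11.4]
gripper_width: 17.5
[587.93314942  73.57124313  76.47108757] [-12.71133419 -11.20179407 -11.31763528] [ 1.66344786 -2.22808183 -0.15717548] [ 1.97799216  2.43537123 -0.00617618]
[557.1 350.1  61.1]
[584.5 223.8  71.5]
[520.  245.5  72.2]
[556.7 294.1  88.9]
```

View pics/t7z.png

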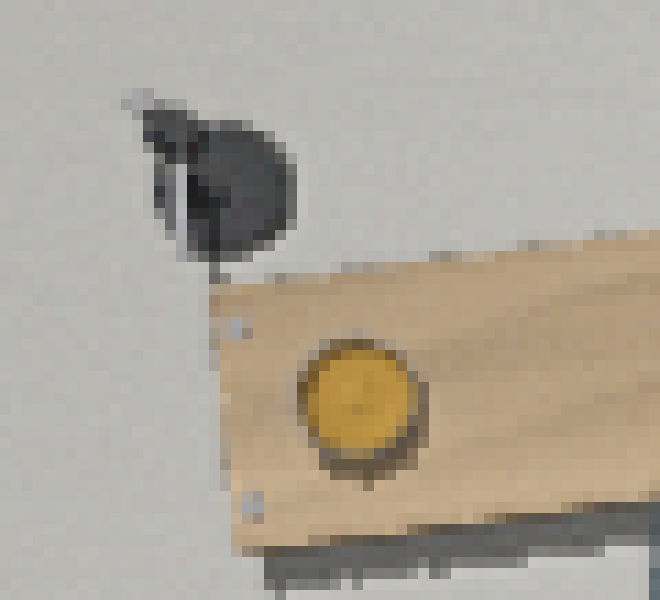

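```bash
cat > m.py <<'E'
from h import *
import sys
S=[576.7,37.1,.2124]; c,s=np.cos(S[2]),np.sin(S[2])
inv=lambda P:np.array([c*(P[0]-S[0])+s*(P[1]-S[1]),-s*(P[0]-S[0])+c*(P[1]-S[1]),P[2]]).round(1)
def run(f,d=None):
    p=cv2.imread(f).astype(float)
    e=[]
    for v in range(199,217):
        r=p[v,150:185,2]-p[v,150:185,0]; hi=50; bg=np.median(r[:8])
        i=np.argmax(r>25); lev=np.median(r[i+2:i+6]); t=(bg+lev)/2; i=np.argmax(r>t)
        u=150+i-1+(t-r[i-1])/(r[i]-r[i-1]); e.append((v,u))
    e=np.array(e); k=np.polyfit(e[:,0],e[:,1],1); print("slope",k[0],"resid",np.abs(np.polyval(k,e[:,0])-e[:,1]).max())
    for v in(197,208,217): print("end",inv(atz("top",np.polyval(k,v),v,72)))
    for v in range(186,193):
        r=p[v,156:168].mean(1); print(v,r.round(0))
run(sys.argv[1])
for u,v in((161,188),(161.3,193)): print("ptr",inv(atz("top",u,v,90)))
E
python3 m.py pics/t7.png
python3 - <<'E'
from h import *
S=[576.7,37.1,.2124]; c,s=np.cos(S[2]),np.sin(S[2])
_,d=capture("top"); W=cloud("top",d)
X=c*(W[...,0]-S[0])+s*(W[...,1]-S[1]);Y=-s*(W[...,0]-S[0])+c*(W[...,1]-S[1])
m=(abs(X-17)<40)&(Y>110)&(Y<310)&(abs(W[...,2]-72)<12)&~((abs(X-17)<30)&(Y>230)&(Y<290))
A=np.stack([X[m]-17,Y[m]-200,np.ones(m.sum())],1); k=np.linalg.lstsq(A,W[...,2][m],rcond=None)[0]; print("plane",m.sum(),k)
E
```

```text
slope 0.04727930560929482 resid 2.563507322484952
end [ 55.8 309.4  72. ]
end [ 15.4 311.   72. ]
end [-17.4 312.3  72. ]
186 [181. 183. 178.  86. 109. 173.  30.  62.  75.  73.  78.  76.]
187 [183. 185. 178.  58. 102. 173.  30.  37.  63.  61.  80.  77.]
188 [182. 185. 176.  78. 104. 177.  30.  33.  40.  53.  80.  74.]
189 [181. 183. 179. 134. 104. 181.  45.  42.  47.  78.  74.  76.]
190 [182. 182. 184. 176. 105. 172.  70.  66.  46.  75.  76.  77.]
191 [180. 183. 184. 179. 145. 170.  79.  65.  46.  75.  73.  75.]
192 [183. 182. 181. 185. 185. 165.  90.  59.  41.  66.  65.  71.]
ptr [ 86.2 315.3  90. ]
ptr [ 67.7 315.8  90. ]
plane 655 [ 1.83092713e-04 -1.00578632e-02  7.10825004e+01]
```

```bash
python3 -m pendant '0.001 0 0 0 0 0; 0.002 0 0.0005 0 0 0; 0.003 -0.0005 0.001 0 0 0; 0.0035 -0.0005 0.001 0 0 0; 0.0035 -0.0005 0.001 0 0 0; 0.0035 -0.0005 0.001 0 0 0; 0.0035 -0.0005 0.001 0 0 0; 0.0035 -0.0005 0.001 0 0 0'
cat > m2.py <<'E'
from m import *
E
python3 - <<'E'
from h import *
S=[576.7,37.1,.2124]; c,s=np.cos(S[2]),np.sin(S[2])
inv=lambda P:np.array([c*(P[0]-S[0])+s*(P[1]-S[1]),-s*(P[0]-S[0])+c*(P[1]-S[1]),P[2]]).round(1)
st=sense(); R=toolR(st['tcp_rot']).inv(); print(st['ee_pos'],inv(st['ee_pos']),R.apply(st['contact_force']),R.apply(st['moment']))
p,d=capture("top"); cv2.imwrite("pics/t8.png",p)
cv2.imwrite('pics/t8z.png',cv2.resize(p[178:223,150:205],(720,589),interpolation=cv2.INTER_NEAREST))
for f in("pics/t6.png","pics/t7.png","pics/t8.png"):
    q=cv2.imread(f).astype(float); e=[]
    for v in range(200,217):
        r=q[v,150:190,2]-q[v,150:190,0]; i=np.argmax(r>35); lev=np.median(r[i+2:i+5]); bg=np.median(r[:5]); t=(bg+lev)/2; i=np.argmax(r>t)
        e.append((v,150+i-1+(t-r[i-1])/(r[i]-r[i-1])))
    Y=[inv(atz("top",u,v,72))[1] for v,u in e]; print(f,"end y median",np.median(Y),np.array(Y))
W=cloud("top",d)
X=c*(W[...,0]-S[0])+s*(W[...,1]-S[1]);Y=-s*(W[...,0]-S[0])+c*(W[...,1]-S[1])
m=(abs(X-17)<40)&(Y>110)&(Y<310)&(abs(W[...,2]-72)<12)&~((abs(X-17)<30)&(Y>230)&(Y<290))
A=np.stack([X[m]-17,Y[m]-200,np.ones(m.sum())],1); print("plane",np.linalg.lstsq(A,W[...,2][m],rcond=None)[0])
E
```

```text
time_s: 15.0
ee_pos: [587.3, 76.4, 76.0]
tcp_rot: [0.003, 0.63, 0.776, -0.002]
contact_force: [-8.8, -16.9, 15.1]
gripper_width: 17.1
[587.305853    76.39662687  76.0421159 ] [18.7 36.2 76. ] [-14.79368238 -12.04162946 -14.98544485] [ 1.78842307 -2.44247335 -0.18251816]
pics/t6.png end y median 293.7 [293.3 293.9 293.6 293.7 293.8 293.9 294.1 293.8 294.2 294.3 293.8 293.6
 293.7 293.5 293.4 293.  293.6]
pics/t7.png end y median 311.4 [300.7 311.6 311.1 311.3 311.5 311.6 311.2 311.9 312.  312.3 311.1 311.5
 311.4 311.2 311.4 311.1 311.5]
pics/t8.png end y median 314.9 [303.4 314.4 314.6 315.  315.  315.2 315.2 315.3 315.6 314.2 314.5 314.8
 314.4 314.8 314.9 314.9 315.1]
plane [ 4.00208248e-03 -2.47421320e-03  7.16313432e+01]
```

View pics/t8z.png

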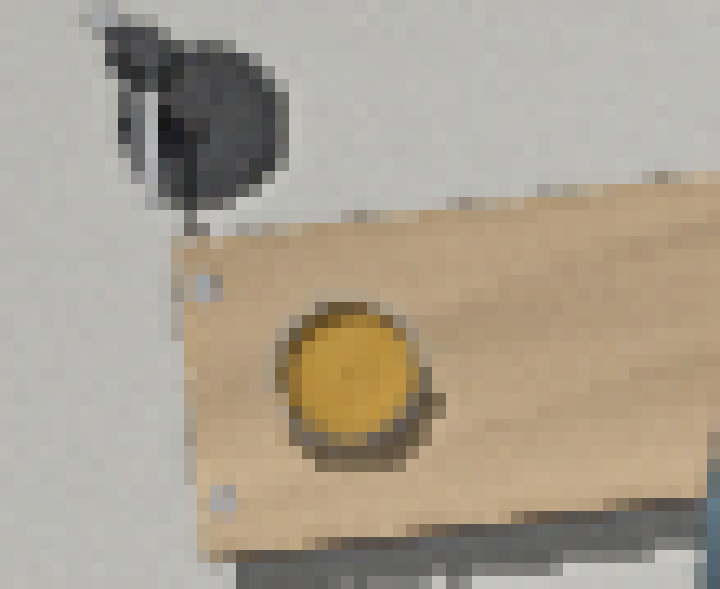

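The board end (y ≈ 314.9) is level with the pointer (313.6–316), and the cup is upright at zoom pixel (355,375). I'll let it settle, check again, and hand in.

```bash
python3 -m pendant '0 0 0 0 0 0; 0 0 0 0 0 0; 0 0 0 0 0 0; 0 0 0 0 0 0; 0 0 0 0 0 0; 0 0 0 0 0 0'
python3 - <<'E'
from h import *
p,d=capture("top"); q=cv2.imread("pics/t8.png"); print("diff board area",np.abs(p[190:225,155:205].astype(int)-q[190:225,155:205]).mean())
s=sense(); print(s["ee_pos"],s["dq"].round(4),s["contact_force"],s["gripper_width"])
cv2.imwrite("pics/t9.png",p)
E
```

```text
time_s: 15.65
ee_pos: [587.3, 76.4, 76.1]
tcp_rot: [0.003, 0.63, 0.776, -0.002]
contact_force: [-8.2, -17.0, 15.1]
gripper_width: 17.0
diff board area 1.5382857142857143
[587.32729611  76.37708184  76.05932806] [ 0.      0.0008  0.0004 -0.0006 -0.0009 -0.0012] [ -8.47114778 -16.53683542  16.13145591] 17.44790397489591
```

View pics/t9.png

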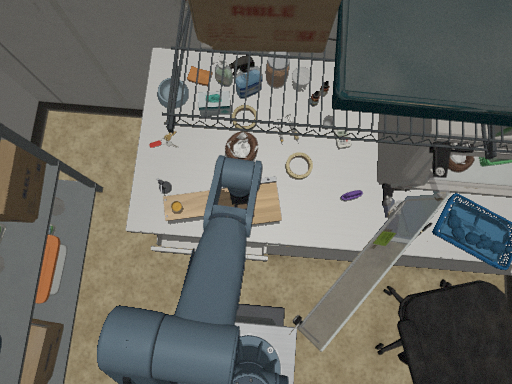

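The arm is at rest. The board lies along the rail with its end at the gauge (165,190), the cup stands at (177,207), and the nest (241,147), tape (299,165) and brush (351,195) haven't moved.

```bash
python3 -c "
from station import *
sign_off()"
```

```text
the job is handed in; nothing more can be done
```

The board is seated against the rail with its front end at the pointer, and I handed the job in with the gripper still holding the tail. The sign-off gave no verdict.

I crossed above the pane, closed on the bar grip and pushed the board about 27 mm sideways. It stopped against the rail at about 9 N. I then slid it about 159 mm along the rail and settled it there.

Last checks:

| Check | Reading |
|---|---|
| Board end along the stand | 314.9 mm from the picture, 315.8 mm from the arm's travel |
| Pointer along the stand | 313.6 to 316.3 mm, depending on which part of the gauge I measured |
| Tilt from the depth image | about 0.004 rad (0.010 before I pressed the tail down another 1 mm) |
| Side force towards the rail | about 12 N |
| Tail held down with | about 15 N |
| Opening on the bar | about 17.3 mm (bar is 18 mm) |
| Motion over the last 0.6 s | none seen |

- **Cup and bystanders:** In the last top picture the cup stands on the board near its front end, and the nest, tape roll and brush look unmoved. I judged these by eye.
- **Disagreements:** The sideways measurements were not fully consistent. I expected to meet the rail after 24 mm but met it after about 27 mm. The grip reads 18.7 mm in the stand's axes, where seated is 17 mm. Both are small against the 5 mm allowed.

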